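# Snap the lid onto the parts wash tray

### The arm

A 7-joint arm with a two-finger parallel gripper is mounted at the origin on a cart in front of the work surface, level with it; the furniture and walls round the work are solid. World frame = base frame: x ahead of the robot, y to its left, z up, the work surface at z = 0. Lengths are in m, angles in rad, forces in N, time in s.
With the tool pointing down it reaches from about 0.35 to 0.9 m from the base axis. Payload 7.2 kg.
Tool frame: the origin (TCP) lies at the very end of the fingers, on their centre line; the grasp point (between the pads) lies 19 mm behind it; y points along the fingers, z is the direction in which the jaws open and shut, and the axes are right-handed (so a half turn about y gives the same grasp; the last joint's range is limited). The gripper opens to 88 mm and grips with 3 to 60 N. Pads are 20 mm wide; open, the fingers measure 115 mm over their backs; the gripper's body (75 mm by 178 mm) begins 61 mm behind the grasp point.
Start: joints at [-0.068, 0.411, -0.013, 1.596, 0.006, 1.134, -0.082], TCP at [0.625, -0, 0.223] pointing down, gripper open.
Joint ranges: [-2.95, 2.95], [-0.29, 1.99], [-1.47, 1.44], [0.14, 2.54], [-1.03, 4.17], [0.13, 1.85], [-2.86, 2.86]. Speed limits (rad/s): [2.39, 2.39, 3.01, 3.01, 3.14, 3.14, 3.14].

### API

Orientations are given as a unit quaternion [x, y, z, w].
In Python, from plant import read_state, grab_frame, get_calibration, sign_off gives the robot as it stands.
- The arm moves only by the tool step_arm, never from a script. Its argument "moves" is a list of rows, each an object of numbers: "rx", "ry", "rz": the turn, a rotation vector about the tool's x, y, z in rad; "x", "y", "z": the shift along the tool's x, y, z in mm; "jaw": the finger opening in mm, from 0 to 87.8. In form: [{"rx": .., "ry": .., "rz": .., "x": .., "y": .., "z": .., "jaw": ..}, ...]. A call has 1 to 20 rows; each row is the pose to reach, as a shift and turn from the pose measured when the call began, along the tool's axes at that moment; what a row does not reach only later rows make up. A row lasts 1/12 s, in which the tool goes at most 41.7 mm and 7.16 degrees, less where a joint would pass 70% of its speed; a pose out of reach is approached as far as the arm can. A call with a gripper value outside its range is refused whole. The fingers move at their own pace and stop on an object; "grip_force" is the grip in N (left out, the last holds). Time passes only in rows, so rows that repeat a pose let the fingers close. It gives the time, the measured TCP pose, the force and the opening at its end, in the units of the state.
- read_state(): the state, without advancing time (a new reading comes with each control period).
- grab_frame(name): name is "scene" or "side" or "wrist"; returns (picture, depth): 384x512x3 uint8, blue, green, red; 384x512 float32, m along the optical axis (not along the pixel's ray), 0 where there is no reading.
- get_calibration(name): a dict with "mtx" (3x3 intrinsics, pixels), "view" (4x4, takes a point from world to camera coordinates). Camera axes: x right, y up, looking along -z (the intrinsics and any distortion apply to the point x, -y, -z); pixel columns grow to the right and rows downward; lengths in m; the calibration is good to about 2 mm. A picture is of the moment at which its call begins: read the wrist's pose just before it. get_calibration takes no time and is no camera call; for the wrist camera it gives the pose at the moment of the call.
- sign_off(): hands the job in, once; it reports no verdict.
The state is a dict: "time": time; "q": joint angles; "qvel": joint speeds; "joint_torque": joint torques, N m; "ee_pos": TCP position; "ee_rot": TCP orientation; "contact_force": force on the tool from outside, world axes, zero at the start; "moment": the same for the moment, N m; "opening": finger opening in m.
Only numpy, scipy, OpenCV 4.12 (cv2) and the standard library are available. Lean on these libraries where they do the work, as an engineer would, in place of code of your own. Each camera call takes 0.05 s, during which the arm holds its last target. There are 200 camera calls.

### The job

Close the wash tray so that nothing can come out of it in the washer: set the loose lid on it by its handle, without dropping it, and press both ends down until the spring clips have snapped over the lid and it lies fully home on the rim. Leave the other things on the bench where they are.

Things in the scene. Friction and masses are not known exactly. Their poses are not given: they have to be found in the camera images.
- tray: open slotted steel wash tray, 104 (its x) x 196 (its y, the long way) mm, fixed to the worktop; two spindles and tweezers lie in it, under 30 mm high. Origin: centre of its underside on the worktop, z up. Top of the rim at z = 54 mm, walls 2.5 mm. A sprung clip stands at the middle of each short end; over both it is 222 mm long
- tray_end_0 (a point): point on the tray's axis, level with the rim, 85 mm from the middle to its +y end. The steel clip beyond it is 42 mm wide, reaches z = 77 mm; its hook reaches in as far as the tray's end, 5.5 mm above the rim, and its thumb tab flares up and outward to guide the lid. Pressed down past it (up to 15 N an end) the lid pushes the clip outward, which springs back over the plate
- tray_end_1 (a point): the same at the tray's -y end, with the other clip
- lid: loose steel lid, 0.26 kg: slotted plate 104 (its x) x 204 (its y) x 4 mm, skirt 22 mm deep below, black bridge handle along y above. Origin: centre of the skirt's lower edge, z up; plate z = 22 to 26 mm. Skirt has 2 mm play a side in the tray and tapers 5 mm. Either way round fits. Home, the origin is 32 mm above the tray's; laid on the clips 14 mm more
- lid_handle (a point): centre of the lid's black handle bar, which is 12 mm wide (lid's x), 84 mm long (lid's y) and 10 mm high, 28 mm above the top of the plate (54 mm above the lid's origin); the gap under the bar is 23 mm; grip it across its width from above
- lid_pad_0 (a point): top of the plate on the plain press pad (34 x 104 mm) at the lid's +y end, 85 mm from the middle; home it is 58 mm above the worktop
- lid_pad_1 (a point): the same at the lid's -y end
- clip_0 (a joint): angle of the spring clip at the tray's +y end: 0 upright with its hook over the rim (rest), grows as it is pushed outward, up to 0.3
- clip_1 (a joint): the same for the clip at the tray's -y end
- beaker: bystander: glass beaker, 72 mm across, 88 mm high, origin under its centre
- kitchen_timer: bystander: flat white timer, 62 x 70 x 18 mm, origin under its centre
- bottle: bystander: small dropper bottle with a long rubber bulb, 42 mm across, 119 mm high, origin under its centre
- marker_pen: bystander: marker pen lying on the bench, 134 mm long, 18 mm thick

How it is judged:
At the end, for the whole second after the job is handed in: Lid on the tray's rim, at rest: both press pads at most 60.5 mm above the tray's underside (home 58), level within 0.03 rad, centred within 5 mm, in line within 0.06 rad (either way round), both clips within 0.06 rad of upright (z of each of lid_pad_0, lid_pad_1 in the frame of tray below 0.0605 m and angle between lid's own z axis and vertical below 0.03 rad and horizontal distance between lid and tray below 0.005 m and angle between the y axis of lid and the y axis of tray, either way round below 0.06 rad and value of joint each of clip_0, clip_1 below 0.06 rad and linear speed of lid below 0.02 m/s); the robot touches nothing.
It fails at once if the lid is dropped: it moves faster than 0.5 m/s with no finger on it (linear speed of lid above 0.5 m/s and contact force between the fingers and lid below 0.05 N).
It fails at once if a bystander (beaker, timer, dropper bottle or marker) is moved by more than 30 mm (distance of any of beaker, kitchen_timer, bottle, marker_pen from where it was at the start of the episode above 0.03 m).
It also fails if it takes over 45 s, if anything falls off the work surface, if the arm or the gripper's body presses on something with over 40 N, if the wrist force passes 120 N, or if a joint passes its speed limit or range.

## Working session

There is one attempt and no reset: what is moved stays moved. The work goes in short steps, Python scripts to look and compute and a tool call to move; the robot and the scene stay as the last step left them, time stands still between calls to the robot, and variables do not carry over. Pictures are saved under pics/ and viewed, about 8 in all and at most 12, crops included, and the job is handed in when it is done.

Besides the shell and the picture viewer there is one more tool, called after "Emit:" as name([rows], argument=value, ...), one row to a line, values as JSON. step_arm: Moves the arm, as the interface text tells. Its arguments: {"type":"object","properties":{"moves":{"type":"array","items":{"type":"object","properties":{"rx":{"type":"number"},"ry":{"type":"number"},"rz":{"type":"number"},"x":{"type":"number"},"y":{"type":"number"},"z":{"type":"number"},"jaw":{"type":"number"}}}},"grip_force":{"type":"number"}},"required":["moves"]}

```bash
mkdir -p pics
cat > h.py <<'E'
import numpy as np,cv2
from plant import *
def pts(name,save=None):
    c=get_calibration(name); p,d=grab_frame(name)
    if save: cv2.imwrite(save,p)
    K=np.array(c["mtx"]);V=np.array(c["view"])
    v,u=np.mgrid[:d.shape[0],:d.shape[1]]
    X=np.stack([(u-K[0,2])/K[0,0]*d,-(v-K[1,2])/K[1,1]*d,-d],-1)
    W=(X-V[:3,3])@V[:3,:3]
    W[d==0]=np.nan
    return p,d,W
E
python3 - <<'E'
from h import *
s=read_state();print(s)
a=[]
for n in("scene","side"):
    p,d,W=pts(n);a.append(p);np.save(n,W);cv2.imwrite(f"pics/{n}.png",p)
    print(n,get_calibration(n))
E
```

```text
{'time': 0.0, 'q': array([-0.06820849,  0.41186778, -0.01272721,  1.59701388,  0.00560928,
        1.13428626, -0.08220616]), 'qvel': array([ 0.00074072, -0.0017104 ,  0.00074613,  0.00061359,  0.00174555,
        0.00082597, -0.00118912]), 'joint_torque': array([-2.92756195e-04, -5.87956166e+01,  6.41712137e-01, -2.91074431e+01,
       -5.37758670e-02,  1.83686998e-02,  1.53371734e-04]), 'ee_pos': array([ 6.24513342e-01, -2.95770676e-05,  2.21841354e-01]), 'ee_rot': array([ 0.50042272, -0.50034474,  0.49963263, -0.49959931]), 'contact_force': array([ 0.17892429,  0.64239872, -0.18751444]), 'moment': array([-0.03308864, -0.01373137,  0.01245489]), 'opening': 0.08769042805317218}
scene {'mtx': array([[347.28426275,   0.        , 257.01332439],
       [  0.        , 347.28426275, 186.05670839],
       [  0.        ,   0.        ,   1.        ]]), 'view': array([[-0.54297613, -0.83955062, -0.01821206,  0.40802786],
       [ 0.46049758, -0.31582075,  0.82957774, -0.29795187],
       [-0.70222425,  0.44205431,  0.55809416, -0.7357125 ],
       [ 0.        ,  0.        ,  0.        ,  1.        ]])}
side {'mtx': array([[350.9394304 ,   0.        , 252.64527975],
       [  0.        , 350.9394304 , 197.71354089],
       [  0.        ,   0.        ,   1.        ]]), 'view': array([[ 0.99868691, -0.05121666,  0.0011405 , -0.55969381],
       [ 0.02755878,  0.55587652,  0.83080793, -0.15188472],
       [-0.04318518, -0.82968557,  0.55655807, -0.90367875],
       [ 0.        ,  0.        ,  0.        ,  1.        ]])}
```

View pics/scene.png

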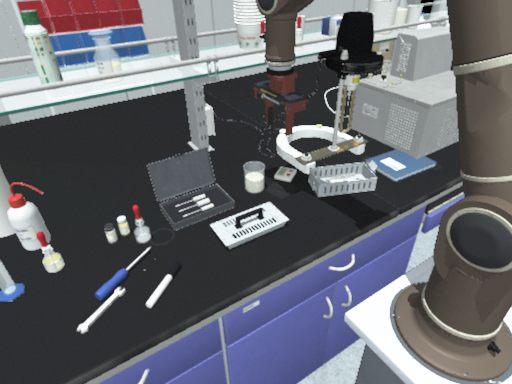

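View pics/side.png

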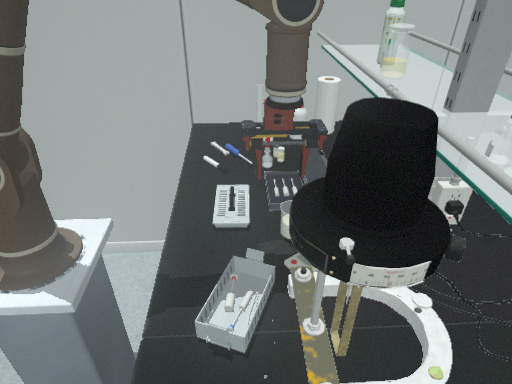

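The lid (scene ~250,223; side ~232,205) has its black handle up. The tray (scene ~342,180; side ~237,305) is open, with the beaker and timer close to its far side.

Run:
```python
from h import *
for n,rois in(("scene",dict(lid=(205,200,295,248),tray=(303,155,382,198),beaker=(243,162,266,192),timer=(274,166,298,182))),
  ("side",dict(lid=(210,180,253,230),tray=(193,245,279,355),lamp=(292,150,450,290),ringpost=(290,265,345,360)))):
    W=np.load(n+".npy")
    for k,(a,b,c,d) in rois.items():
        P=W[b:d,a:c].reshape(-1,3);P=P[np.isfinite(P).all(1)]
        zl,zh={'lid':(.018,.034),'tray':(.045,.06),'lidh':(.04,.07)}.get(k,(.01,1))
        Q=P[(P[:,2]>zl)&(P[:,2]<zh)]
        print(n,k,len(Q),Q.min(0).round(3),Q.max(0).round(3),np.percentile(P[:,2],[1,50,99]).round(3),cv2.minAreaRect((Q[:,:2]*1000).astype(np.float32)))
        if k=='lid':
            Q=P[(P[:,2]>.042)&(P[:,2]<.07)];print('  handle',len(Q),cv2.minAreaRect((Q[:,:2]*1000).astype(np.float32)),np.median(Q[:,2]))
        if k=='tray':
            Q=P[(P[:,2]>.064)&(P[:,2]<.09)];print('  clips',len(Q),(Q[::max(1,len(Q)//12)]*1000).round().tolist())
```

```text
scene lid 1521 [0.449 0.081 0.018] [0.676 0.288 0.033] [-0.004  0.003  0.058] ((562.7399291992188, 181.82272338867188), (204.95213317871094, 223.6960906982422), 88.07093811035156)
  handle 144 ((502.96661376953125, 185.50775146484375), (82.41715240478516, 13.875688552856445), 88.48602294921875) 0.056539057692089584
scene tray 490 [ 0.432 -0.297  0.045] [ 0.671 -0.078  0.06 ] [-0.004  0.015  0.068] ((558.5455322265625, -202.36837768554688), (214.82321166992188, 194.850341796875), 66.57427978515625)
  clips 68 [[670.0, -143.0, 65.0], [656.0, -154.0, 69.0], [654.0, -157.0, 64.0], [648.0, -153.0, 64.0], [497.0, -293.0, 66.0], [493.0, -289.0, 65.0], [472.0, -287.0, 76.0], [473.0, -284.0, 73.0], [477.0, -285.0, 67.0], [478.0, -277.0, 65.0], [460.0, -285.0, 71.0], [575.0, -99.0, 70.0], [557.0, -87.0, 76.0], [538.0, -80.0, 72.0]]
scene beaker 571 [0.635 0.027 0.01 ] [0.706 0.097 0.088] [-0.003  0.053  0.087] ((670.2357177734375, 61.58214569091797), (70.08047485351562, 70.23330688476562), 5.152137279510498)
scene timer 191 [ 0.637 -0.135  0.01 ] [ 0.715 -0.028  0.019] [-0.004  0.01   0.018] (
[... 566 characters left out ...]
1772461), 67.16616821289062)
  clips 186 [[543.0, -79.0, 77.0], [550.0, -83.0, 73.0], [554.0, -88.0, 74.0], [550.0, -88.0, 72.0], [543.0, -89.0, 70.0], [577.0, -95.0, 74.0], [570.0, -94.0, 70.0], [568.0, -96.0, 69.0], [572.0, -99.0, 68.0], [577.0, -103.0, 66.0], [471.0, -286.0, 78.0], [484.0, -292.0, 79.0], [497.0, -294.0, 75.0]]
side lamp 21160 [ 0.589 -0.452  0.011] [1.089 0.373 0.48 ] [0.    0.377 0.476] ((856.5606689453125, -66.3177490234375), (838.8694458007812, 426.8773498535156), 79.92748260498047)
side ringpost 4019 [ 0.608 -0.433  0.01 ] [ 0.743 -0.076  0.364] [-0.001  0.055  0.355] ((676.3477172851562, -258.51910400390625), (356.0489807128906, 108.15499114990234), 82.7259292602539)
```

Emit:
step_arm([
  {"x":-60,"z":-40,"y":20},
  {"x":-100,"z":-70,"y":30},
  {"x":-140,"z":-95,"y":45,"ry":0.027},
  {"x":-170,"z":-110,"y":55,"ry":0.027},
  {"x":-185,"z":-120,"y":60,"ry":0.027},
  {"x":-185,"z":-120,"y":60,"ry":0.027},
  {"x":-185,"z":-120,"y":60,"ry":0.027},
])

```text
invalid input at $.moves[0]: expected keys rx, ry, rz, x, y, z, jaw
```

Run:
```python
from h import *
from scipy.spatial.transform import Rotation as R
s=read_state();print(s['time'],s['ee_pos'],R.from_quat(s['ee_rot']).as_matrix().round(3).tolist())
p,d,W=pts("wrist","pics/w1.png")
P=W.reshape(-1,3);P=P[np.isfinite(P).all(1)]
P=P[(abs(P[:,0]-.5)<.13)&(abs(P[:,1]-.185)<.14)]
for a,b in((.018,.034),(.048,.065)):
    Q=P[(P[:,2]>a)&(P[:,2]<b)];print(len(Q),np.median(Q[:,2]),cv2.minAreaRect((Q[:,:2]*1000).astype(np.float32)) if len(Q) else 0)
W=np.concatenate([np.load(n+'.npy').reshape(-1,3) for n in("scene","side")])
W=W[np.isfinite(W).all(1)]
W=W[(W[:,0]>.3)&(W[:,0]<.75)&(W[:,1]>-.45)&(W[:,1]<.0)&(W[:,2]>.09)]
for y in np.arange(-.45,0,.05):
  for z in(.09,.15,.25,.35):
    Q=W[(abs(W[:,1]-y-.025)<.025)&(W[:,2]>z)&(W[:,2]<z+.1)]
    if len(Q): print(round(y,2),z,len(Q),np.percentile(Q[:,0],2).round(3))
```

```text
0.1 [ 6.24564699e-01 -4.37860109e-05  2.21929516e-01] [[0.0, -0.001, 1.0], [-1.0, -0.0, 0.0], [0.0, -1.0, -0.001]]
7305 0.025529773542245834 ((540.4913330078125, 133.86105346679688), (177.20118713378906, 107.47675323486328), 0.040517207235097885)
568 0.058042323517493416 ((506.1434020996094, 159.97943115234375), (38.62318801879883, 12.214526176452637), 88.49197387695312)
-0.45 0.25 742 0.606
-0.45 0.35 7464 0.61
-0.4 0.09 438 0.675
-0.4 0.15 562 0.676
-0.4 0.25 269 0.588
-0.4 0.35 5512 0.591
-0.35 0.09 470 0.676
-0.35 0.15 389 0.675
-0.35 0.25 252 0.589
-0.35 0.35 1492 0.588
-0.3 0.09 434 0.652
-0.3 0.15 323 0.652
-0.3 0.25 273 0.606
-0.3 0.35 959 0.607
-0.25 0.15 4 0.735
-0.25 0.25 48 0.693
-0.25 0.35 111 0.683
-0.05 0.15 149 0.569
-0.05 0.25 1965 0.536
-0.05 0.35 1915 0.582
```

View pics/w1.png

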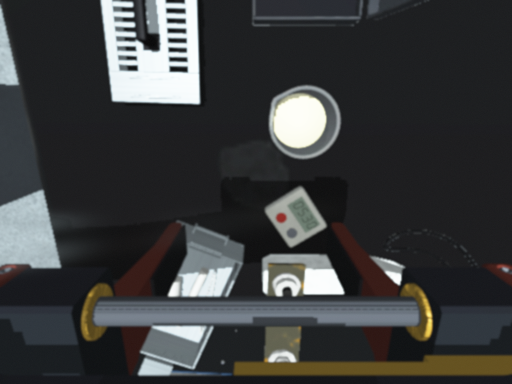

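The wrist camera sees the lid at top left (150,50), the beaker (303,120), the timer (297,217) and the tray at lower left. Rows need every key, so I'll resend.

Emit:
step_arm([
  {"x":-40,"y":15,"z":-25,"rx":0,"ry":0,"rz":0,"jaw":50},
  {"x":-75,"y":30,"z":-50,"rx":0,"ry":0.027,"rz":0,"jaw":50},
  {"x":-110,"y":40,"z":-75,"rx":0,"ry":0.027,"rz":0,"jaw":50},
  {"x":-145,"y":50,"z":-95,"rx":0,"ry":0.027,"rz":0,"jaw":50},
  {"x":-170,"y":60,"z":-110,"rx":0,"ry":0.027,"rz":0,"jaw":50},
  {"x":-184,"y":70,"z":-120,"rx":0,"ry":0.027,"rz":0,"jaw":50},
  {"x":-184,"y":70,"z":-120,"rx":0,"ry":0.027,"rz":0,"jaw":50},
  {"x":-184,"y":70,"z":-120,"rx":0,"ry":0.027,"rz":0,"jaw":50},
])

```text
time: 0.82
ee_pos: [0.5036, 0.1848, 0.1516]
ee_rot: [-0.495, 0.506, -0.505, 0.493]
contact_force: [0.6, -0.5, 0.5]
opening: 0.0501
```

Run:
```python
from h import *
from scipy.spatial.transform import Rotation as R
s=read_state();print(s['time'],s['ee_pos'],s['contact_force'],R.from_quat(s['ee_rot']).as_matrix().round(3).tolist())
p,d,W=pts("wrist","pics/w2.png")
P=W.reshape(-1,3);P=P[np.isfinite(P).all(1)]
P=P[(abs(P[:,0]-.5)<.13)&(abs(P[:,1]-.185)<.14)]
for a,b in((.018,.034),(.048,.065)):
    Q=P[(P[:,2]>a)&(P[:,2]<b)];print(len(Q),np.median(Q[:,2]),cv2.minAreaRect((Q[:,:2]*1000).astype(np.float32)) if len(Q) else 0)
```

```text
0.8167 [0.50355036 0.18479894 0.15160658] [ 0.6438492  -0.50312768  0.49949601] [[-0.024, -0.003, 1.0], [-1.0, -0.001, -0.024], [0.001, -1.0, -0.003]]
15334 0.025711570190735694 ((541.9790649414062, 203.08758544921875), (244.77203369140625, 176.48361206054688), 89.58422088623047)
1105 0.05847781768408945 ((506.49798583984375, 183.42868041992188), (83.57759094238281, 11.925050735473633), 88.54224395751953)
```

View pics/w2.png

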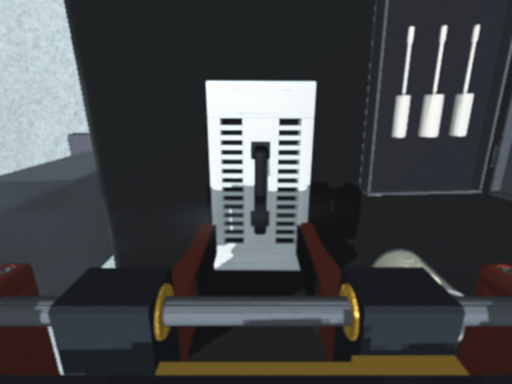

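The wrist view shows the lid straight under the gripper, with its black bar (260,190) between the fingers. I'll descend and grip.

Emit:
step_arm([
  {"x":0,"y":30,"z":2,"rx":0,"ry":0,"rz":0,"jaw":50},
  {"x":0,"y":60,"z":2,"rx":0,"ry":0,"rz":0,"jaw":50},
  {"x":0,"y":90,"z":2,"rx":0,"ry":0,"rz":0,"jaw":50},
  {"x":0,"y":108,"z":2,"rx":0,"ry":0,"rz":0,"jaw":50},
  {"x":0,"y":115,"z":2,"rx":0,"ry":0,"rz":0,"jaw":50},
  {"x":0,"y":115,"z":2,"rx":0,"ry":0,"rz":0,"jaw":50},
  {"x":0,"y":115,"z":2,"rx":0,"ry":0,"rz":0,"jaw":8},
  {"x":0,"y":115,"z":2,"rx":0,"ry":0,"rz":0,"jaw":8},
  {"x":0,"y":115,"z":2,"rx":0,"ry":0,"rz":0,"jaw":8},
  {"x":0,"y":115,"z":2,"rx":0,"ry":0,"rz":0,"jaw":8},
  {"x":0,"y":115,"z":2,"rx":0,"ry":0,"rz":0,"jaw":8},
  {"x":0,"y":115,"z":2,"rx":0,"ry":0,"rz":0,"jaw":8},
], grip_force=45)

```text
time: 1.87
ee_pos: [0.5069, 0.1836, 0.0377]
ee_rot: [0.493, -0.507, 0.507, -0.493]
contact_force: [-0.4, 0.1, -0.6]
opening: 0.0136
```

Emit:
step_arm([
  {"x":0,"y":0,"z":0,"rx":0,"ry":0,"rz":0,"jaw":8},
  {"x":0,"y":0,"z":0,"rx":0,"ry":0,"rz":0,"jaw":8},
  {"x":0,"y":0,"z":0,"rx":0,"ry":0,"rz":0,"jaw":8},
  {"x":0,"y":-5,"z":0,"rx":0,"ry":0,"rz":0,"jaw":8},
  {"x":0,"y":-15,"z":0,"rx":0,"ry":0,"rz":0,"jaw":8},
  {"x":0,"y":-35,"z":0,"rx":0,"ry":0,"rz":0,"jaw":8},
  {"x":0,"y":-60,"z":0,"rx":0,"ry":0,"rz":0,"jaw":8},
  {"x":0,"y":-85,"z":0,"rx":0,"ry":0,"rz":0,"jaw":8},
  {"x":0,"y":-105,"z":0,"rx":0,"ry":0,"rz":0,"jaw":8},
  {"x":0,"y":-118,"z":0,"rx":0,"ry":0,"rz":0,"jaw":8},
  {"x":0,"y":-120,"z":0,"rx":0,"ry":0,"rz":0,"jaw":8},
  {"x":0,"y":-120,"z":0,"rx":0,"ry":0,"rz":0,"jaw":8},
])

```text
time: 2.87
ee_pos: [0.5074, 0.1838, 0.159]
ee_rot: [0.493, -0.506, 0.507, -0.494]
contact_force: [-0.3, -0.7, -2.6]
opening: 0.0114
```

Run:
```python
from h import *
p,d,W=pts("side")
s=read_state();print(s['time'],s['ee_pos'],s['contact_force'],s['opening'])
P=W[245:360,190:282].reshape(-1,3);P=P[np.isfinite(P).all(1)]
for lo,hi in((.047,.058),(.062,.09)):
  Q=P[(P[:,2]>lo)&(P[:,2]<hi)&(P[:,0]<.605)]
  print(cv2.minAreaRect((Q[:,:2]*1000).astype(np.float32)))
# clips
from math import *
C=Q[:,:2]*1000
for a,b in((-130,0),(-400,-250)):
  c=C[(C[:,1]>a)&(C[:,1]<b)];print(len(c),c.mean(0),cv2.minAreaRect(c.astype(np.float32)))
# lid held
P=W[100:260,190:300].reshape(-1,3);P=P[np.isfinite(P).all(1)];P=P[(P[:,1]>.06)&(P[:,1]<.31)&(P[:,0]<.58)&(P[:,0]>.42)]
Q=P[(P[:,2]>.138)&(P[:,2]<.153)];print(len(Q),np.median(Q[:,2]),cv2.minAreaRect((Q[:,:2]*1000).astype(np.float32)))
A=np.c_[Q[:,:2],np.ones(len(Q))];print(np.linalg.lstsq(A,Q[:,2],rcond=None)[0])
```

```text
2.9167 [0.506829   0.18348312 0.15784454] [-0.06317565 -1.17539116 -2.47818202] 0.011822797554262616
((519.3307495117188, -187.59408569335938), (211.7139434814453, 104.88847351074219), 67.26022338867188)
((519.2318115234375, -188.18023681640625), (222.4500274658203, 42.292449951171875), 67.31233215332031)
157 [559.82124514 -92.40960412] ((559.3565063476562, -92.34048461914062), (14.269379615783691, 42.491615295410156), 65.83831787109375)
78 [ 479.76809368 -285.31137899] ((478.7931213378906, -284.26983642578125), (13.46669864654541, 41.54536819458008), 65.75212097167969)
1111 0.1480868022648021 ((506.1463623046875, 185.76953125), (206.825927734375, 103.77753448486328), 88.57575225830078)
[0.00430787 0.00386448 0.14506811]
```

Emit:
step_arm([
  {"x":10,"y":0,"z":1,"rx":0,"ry":0,"rz":0,"jaw":8},
  {"x":30,"y":0,"z":2,"rx":0,"ry":0.02,"rz":0,"jaw":8},
  {"x":60,"y":0,"z":3,"rx":0,"ry":0.05,"rz":0,"jaw":8},
  {"x":95,"y":0,"z":5,"rx":0,"ry":0.09,"rz":0,"jaw":8},
  {"x":130,"y":0,"z":7,"rx":0,"ry":0.13,"rz":0,"jaw":8},
  {"x":165,"y":0,"z":9,"rx":0,"ry":0.17,"rz":0,"jaw":8},
  {"x":200,"y":0,"z":11,"rx":0,"ry":0.21,"rz":0,"jaw":8},
  {"x":235,"y":0,"z":13,"rx":0,"ry":0.25,"rz":0,"jaw":8},
  {"x":270,"y":0,"z":15,"rx":0,"ry":0.29,"rz":0,"jaw":8},
  {"x":305,"y":0,"z":17,"rx":0,"ry":0.32,"rz":0,"jaw":8},
  {"x":335,"y":0,"z":19,"rx":0,"ry":0.35,"rz":0,"jaw":8},
  {"x":358,"y":0,"z":21,"rx":0,"ry":0.37,"rz":0,"jaw":8},
  {"x":370,"y":0,"z":22,"rx":0,"ry":0.371,"rz":0,"jaw":8},
  {"x":373,"y":0,"z":22,"rx":0,"ry":0.371,"rz":0,"jaw":8},
  {"x":373,"y":0,"z":22,"rx":0,"ry":0.371,"rz":0,"jaw":8},
  {"x":373,"y":0,"z":22,"rx":0,"ry":0.371,"rz":0,"jaw":8},
  {"x":373,"y":0,"z":22,"rx":0,"ry":0.371,"rz":0,"jaw":8},
])

```text
time: 4.33
ee_pos: [0.519, -0.1879, 0.1577]
ee_rot: [-0.392, 0.589, -0.588, 0.392]
contact_force: [0.2, 0.4, -2.4]
opening: 0.0116
```

```bash
cat > m.py <<'E'
from h import *
import sys
zl=float(sys.argv[1])
s=read_state();print(s['time'],s['ee_pos'],s['contact_force'],s['opening'])
for n in("side","wrist","scene"):
  p,d,W=pts(n,f"pics/{n}_{sys.argv[2]}.png")
  P=W.reshape(-1,3);P=P[np.isfinite(P).all(1)];P=P[(abs(P[:,0]-.519)<.12)&(abs(P[:,1]+.188)<.14)]
  for k,lo,hi in(('lid',zl-.007,zl+.006),('rim',.047,.058),('clip',.062,.085)):
    Q=P[(P[:,2]>lo)&(P[:,2]<hi)]
    if len(Q)>30:
      print(n,k,len(Q),cv2.minAreaRect((Q[:,:2]*1000).astype(np.float32)))
      if k=='lid': print('   plane',np.linalg.lstsq(np.c_[Q[:,0]-.519,Q[:,1]+.188,np.ones(len(Q))],Q[:,2],rcond=None)[0].round(4))
E
python3 m.py .147 a
```

```text
4.3333 [ 0.51902673 -0.18788789  0.15766366] [ 0.21192682  0.43098287 -2.43646238] 0.011556235918904331
side lid 2802 ((518.1881713867188, -186.93917846679688), (203.49966430664062, 104.79167938232422), 67.51508331298828)
   plane [-0.0017  0.0013  0.1466]
side rim 589 ((558.8981323242188, -202.283447265625), (205.3134002685547, 213.97622680664062), 75.83659362792969)
side clip 110 ((516.6171875, -187.75006103515625), (220.0319366455078, 41.783565521240234), 68.48892211914062)
wrist lid 26296 ((518.806396484375, -188.22238159179688), (203.9901885986328, 104.69955444335938), 67.291015625)
   plane [0.0013 0.0013 0.1457]
wrist rim 1211 ((575.0418090820312, -200.6763916015625), (188.9275665283203, 214.28355407714844), 67.36798095703125)
scene lid 860 ((517.6475830078125, -187.2658233642578), (206.3592529296875, 106.00730895996094), 67.57909393310547)
   plane [ 0.0032 -0.0011  0.145 ]
scene rim 292 ((555.8333740234375, -203.23870849609375), (210.6326446533203, 192.30894470214844), 68.27183532714844)
scene clip 59 ((519.8864135742188, -189.96047973632812), (221.2577362060547, 43.87553024291992), 66.275634765625)
```

View pics/side_a.png

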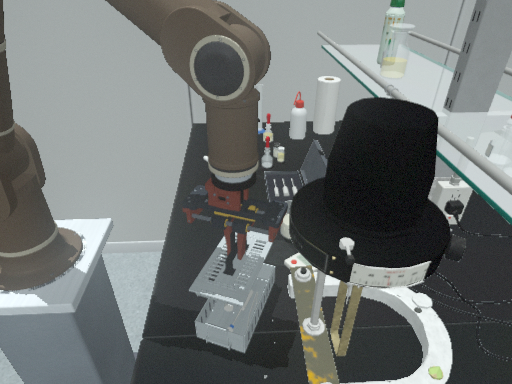

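The side view shows the lid held level over the tray at about (235,275), lined up to within 1 mm. I'll lower it.

Emit:
step_arm([
  {"x":0.4,"y":8,"z":1,"rx":0,"ry":0,"rz":0,"jaw":8},
  {"x":0.4,"y":22,"z":1,"rx":0,"ry":0,"rz":0,"jaw":8},
  {"x":0.4,"y":36,"z":1,"rx":0,"ry":0,"rz":0,"jaw":8},
  {"x":0.4,"y":50,"z":1,"rx":0,"ry":0,"rz":0,"jaw":8},
  {"x":0.4,"y":58,"z":1,"rx":0,"ry":0,"rz":0,"jaw":8},
  {"x":0.4,"y":63,"z":1,"rx":0,"ry":0,"rz":0,"jaw":8},
  {"x":0.4,"y":67,"z":1,"rx":0,"ry":0,"rz":0,"jaw":8},
  {"x":0.4,"y":70,"z":1,"rx":0,"ry":0,"rz":0,"jaw":8},
  {"x":0.4,"y":72,"z":1,"rx":0,"ry":0,"rz":0,"jaw":8},
  {"x":0.4,"y":72,"z":1,"rx":0,"ry":0,"rz":0,"jaw":8},
])

```text
time: 5.32
ee_pos: [0.52, -0.1893, 0.086]
ee_rot: [0.392, -0.588, 0.588, -0.392]
contact_force: [-0.6, 0.5, -1.7]
opening: 0.0116
```

```bash
python3 m.py .074 b
```

```text
5.3167 [ 0.52003908 -0.18934941  0.08597738] [-0.58199015  0.54157941 -1.69084674] 0.011614824709134889
side lid 2610 ((518.4010620117188, -189.8113555908203), (218.4110107421875, 103.98393249511719), 67.32595825195312)
   plane [-0.0009 -0.0006  0.0749]
side rim 564 ((557.5505981445312, -207.75767517089844), (193.18614196777344, 214.23287963867188), 75.7266616821289)
side clip 2646 ((518.4010620117188, -189.8113555908203), (218.4110107421875, 103.98393249511719), 67.32595825195312)
wrist lid 27969 ((519.9574584960938, -189.94244384765625), (220.71096801757812, 104.98817443847656), 67.59149169921875)
   plane [0.0018 0.0004 0.0741]
wrist rim 2166 ((556.4013671875, -211.60595703125), (190.37315368652344, 182.63746643066406), 84.8589859008789)
wrist clip 28007 ((519.9574584960938, -189.94244384765625), (220.71096801757812, 104.98817443847656), 67.59149169921875)
scene lid 889 ((519.0465698242188, -188.93057250976562), (219.8679962158203, 108.72396850585938), 66.83065032958984)
   plane [0.0037 0.0002 0.0733]
scene rim 308 ((550.131591796875, -182.25152587890625), (190.2576446533203, 208.70030212402344), 81.02100372314453)
scene clip 973 ((519.0465698242188, -188.93057250976562), (219.8679962158203, 108.72396850585938), 66.83065032958984)
```

View pics/wrist_b.png

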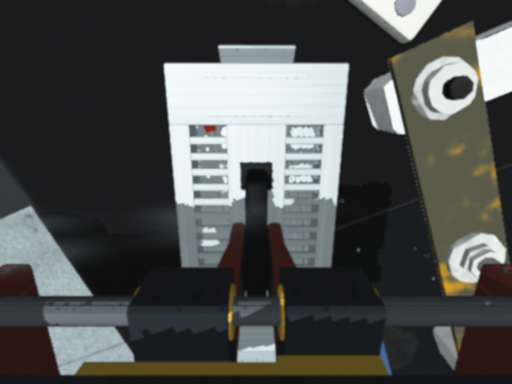

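The lid lies between the clips (the far one at 257,52) and is just about to touch. I'll lower it a little further.

Emit:
step_arm([
  {"x":0,"y":1,"z":0,"rx":0,"ry":0,"rz":0,"jaw":8},
  {"x":0,"y":2,"z":0,"rx":0,"ry":0,"rz":0,"jaw":8},
  {"x":0,"y":3,"z":0,"rx":0,"ry":0,"rz":0,"jaw":8},
  {"x":0,"y":4,"z":0,"rx":0,"ry":0,"rz":0,"jaw":8},
  {"x":0,"y":4,"z":0,"rx":0,"ry":0,"rz":0,"jaw":8},
])

```text
time: 5.88
ee_pos: [0.5205, -0.1896, 0.0828]
ee_rot: [0.392, -0.588, 0.589, -0.392]
contact_force: [-0.9, -0.4, 3.5]
opening: 0.0115
```

Emit:
step_arm([
  {"x":0,"y":0,"z":0,"rx":0,"ry":0,"rz":0,"jaw":50},
  {"x":0,"y":0,"z":0,"rx":0,"ry":0,"rz":0,"jaw":50},
  {"x":0,"y":0,"z":0,"rx":0,"ry":0,"rz":0,"jaw":50},
  {"x":0,"y":0,"z":0,"rx":0,"ry":0,"rz":0,"jaw":50},
  {"x":0,"y":0,"z":0,"rx":0,"ry":0,"rz":0,"jaw":50},
  {"x":0,"y":-15,"z":0,"rx":0,"ry":0,"rz":0,"jaw":50},
  {"x":0,"y":-35,"z":0,"rx":0,"ry":0,"rz":0,"jaw":50},
  {"x":0,"y":-55,"z":0,"rx":0,"ry":0,"rz":0,"jaw":50},
  {"x":0,"y":-65,"z":0,"rx":0,"ry":0,"rz":0,"jaw":50},
  {"x":0,"y":-65,"z":0,"rx":0,"ry":0,"rz":0,"jaw":50},
  {"x":0,"y":-65,"z":0,"rx":0,"ry":0,"rz":0,"jaw":50},
])

```text
time: 6.8
ee_pos: [0.5205, -0.1895, 0.1478]
ee_rot: [0.391, -0.588, 0.589, -0.393]
contact_force: [-0.0, 0.3, 0.1]
opening: 0.0503
```

```bash
python3 m.py .071 c | grep -v -e rim -e clip
```

```text
6.8 [ 0.52048766 -0.18953492  0.14776328] [-0.03876539  0.29844715  0.09100884] 0.05026566417433243
side lid 3133 ((519.868896484375, -187.2597198486328), (221.33375549316406, 104.55257415771484), 67.36453247070312)
   plane [0.0002 0.0049 0.0722]
wrist lid 20003 ((522.1156005859375, -185.39479064941406), (211.34011840820312, 104.35294342041016), 67.28482818603516)
   plane [0.0021 0.0047 0.0712]
scene lid 913 ((518.02392578125, -188.91085815429688), (219.26278686523438, 107.98098754882812), 67.78911590576172)
   plane [0.0044 0.0005 0.0703]
```

Emit:
step_arm([
  {"x":-20,"y":0,"z":0,"rx":0,"ry":0,"rz":0,"jaw":0},
  {"x":-50,"y":0,"z":0,"rx":0,"ry":0,"rz":0,"jaw":0},
  {"x":-75,"y":10,"z":0,"rx":0,"ry":0,"rz":0,"jaw":0},
  {"x":-82,"y":30,"z":0,"rx":0,"ry":0,"rz":0,"jaw":0},
  {"x":-82,"y":50,"z":0,"rx":0,"ry":0,"rz":0,"jaw":0},
  {"x":-82,"y":65,"z":0,"rx":0,"ry":0,"rz":0,"jaw":0},
  {"x":-82,"y":72,"z":0,"rx":0,"ry":0,"rz":0,"jaw":0},
  {"x":-82,"y":76,"z":0,"rx":0,"ry":0,"rz":0,"jaw":0},
  {"x":-82,"y":79,"z":0,"rx":0,"ry":0,"rz":0,"jaw":0},
  {"x":-82,"y":82,"z":0,"rx":0,"ry":0,"rz":0,"jaw":0},
  {"x":-82,"y":85,"z":0,"rx":0,"ry":0,"rz":0,"jaw":0},
  {"x":-82,"y":88,"z":0,"rx":0,"ry":0,"rz":0,"jaw":0},
  {"x":-82,"y":90,"z":0,"rx":0,"ry":0,"rz":0,"jaw":0},
  {"x":-82,"y":90,"z":0,"rx":0,"ry":0,"rz":0,"jaw":0},
], grip_force=10)

```text
time: 8.12
ee_pos: [0.5516, -0.1141, 0.0594]
ee_rot: [0.392, -0.589, 0.589, -0.392]
contact_force: [-8.5, 1.5, 28.1]
opening: 0.0004
```

Emit:
step_arm([
  {"x":0,"y":1,"z":0,"rx":0,"ry":0,"rz":0,"jaw":0},
  {"x":0,"y":2,"z":0,"rx":0,"ry":0,"rz":0,"jaw":0},
  {"x":0,"y":2,"z":0,"rx":0,"ry":0,"rz":0,"jaw":0},
  {"x":0,"y":0,"z":0,"rx":0,"ry":0,"rz":0,"jaw":0},
  {"x":0,"y":-20,"z":0,"rx":0,"ry":0,"rz":0,"jaw":0},
  {"x":0,"y":-45,"z":0,"rx":0,"ry":0,"rz":0,"jaw":0},
  {"x":0,"y":-65,"z":0,"rx":0,"ry":0,"rz":0,"jaw":0},
  {"x":0,"y":-70,"z":0,"rx":0,"ry":0,"rz":0,"jaw":0},
  {"x":0,"y":-70,"z":0,"rx":0,"ry":0,"rz":0,"jaw":0},
])

```text
time: 8.87
ee_pos: [0.5525, -0.1143, 0.1307]
ee_rot: [0.391, -0.588, 0.589, -0.393]
contact_force: [-0.2, 1.5, -0.6]
opening: 0.0003
```

```bash
cat > m2.py <<'E'
from h import *
import sys
s=read_state();print(s['time'],s['ee_pos'],s['contact_force'])
c=np.array([.5193,-.1879]);a=np.radians(67.3);ey=np.array([np.cos(a),np.sin(a)]);ex=np.array([ey[1],-ey[0]])
for n in sys.argv[2:]:
  p,d,W=pts(n,f"pics/{n}_{sys.argv[1]}.png")
  P=W.reshape(-1,3);P=P[np.isfinite(P).all(1)];L=np.c_[(P[:,:2]-c)@ex,(P[:,:2]-c)@ey,P[:,2]]*1000
  L=L[(abs(L[:,0])<60)&(abs(L[:,1])<120)&(L[:,2]>45)&(L[:,2]<95)]
  for y in(-111,-107,-103,-95,-90,-85,-80,-70,70,80,85,90,95,103,107,111):
    q=L[(abs(L[:,1]-y)<2.5)&(abs(L[:,0])<(20 if abs(y)>98 else 50))]
    if len(q):print(n,y,len(q),np.percentile(q[:,2],[5,50,95]).round(1))
  q=L[(L[:,2]<76)&(abs(L[:,1])<101)];print(cv2.minAreaRect(q[:,:2].astype(np.float32)))
E
python3 m2.py d side
```

```text
8.8667 [ 0.55250489 -0.11427263  0.13071639] [-0.24240192  1.54859335 -0.56545232]
side -111 25 [76.4 77.6 78.9]
side -107 52 [45.5 56.  78.1]
side -103 157 [45.9 56.7 70.2]
side -95 192 [46.8 69.8 71.9]
side -90 145 [47.5 69.9 71.5]
side -85 114 [68.  69.6 71.2]
side -80 105 [67.9 69.4 71. ]
side -70 100 [67.4 69.  70.3]
side 70 74 [57.3 60.  62.1]
side 80 61 [58.3 59.9 61.3]
side 85 69 [57.9 59.7 61.3]
side 90 64 [57.9 59.1 61.2]
side 95 69 [57.8 59.  63.9]
side 103 61 [64.1 69.2 74.2]
side 107 60 [69.9 74.4 78.4]
side 111 18 [72.3 76.3 78.4]
((0.3592071533203125, -0.0164947509765625), (201.97225952148438, 104.5912094116211), 89.72441864013672)
```

```bash
python3 -c "
import cv2
p=cv2.imread('pics/side_d.png')[235:360,180:290];cv2.imwrite('pics/side_dc.png',cv2.resize(p,None,fx=5,fy=4.8))"
```

```text
(no output)
```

View pics/side_dc.png

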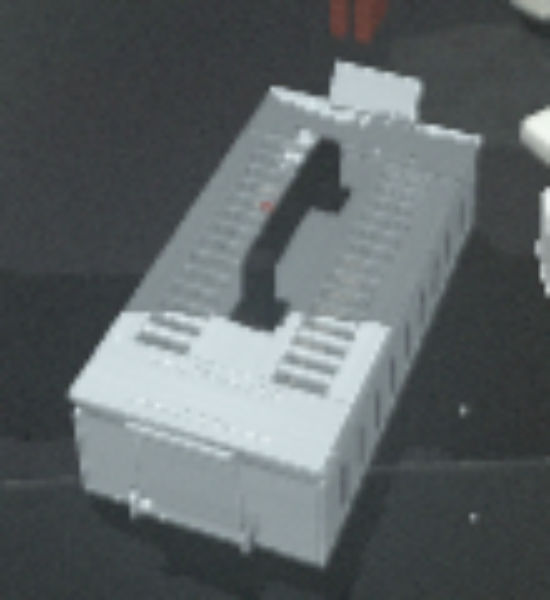

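End 0 has snapped home: the pad reads ~59 mm and its clip overlaps the plate edge (crop ~375,95). End 1 still sits high at ~70 mm, so I'll press it next.

Emit:
step_arm([
  {"x":20,"y":-10,"z":0,"rx":0,"ry":0,"rz":0,"jaw":0},
  {"x":55,"y":-10,"z":-1,"rx":0,"ry":0,"rz":0,"jaw":0},
  {"x":90,"y":-10,"z":-1,"rx":0,"ry":0,"rz":0,"jaw":0},
  {"x":125,"y":-10,"z":-2,"rx":0,"ry":0,"rz":0,"jaw":0},
  {"x":152,"y":0,"z":-2,"rx":0,"ry":0,"rz":0,"jaw":0},
  {"x":164,"y":20,"z":-2,"rx":0,"ry":0,"rz":0,"jaw":0},
  {"x":164,"y":40,"z":-2,"rx":0,"ry":0,"rz":0,"jaw":0},
  {"x":164,"y":52,"z":-2,"rx":0,"ry":0,"rz":0,"jaw":0},
  {"x":164,"y":58,"z":-2,"rx":0,"ry":0,"rz":0,"jaw":0},
  {"x":164,"y":61,"z":-2,"rx":0,"ry":0,"rz":0,"jaw":0},
  {"x":164,"y":64,"z":-2,"rx":0,"ry":0,"rz":0,"jaw":0},
  {"x":164,"y":67,"z":-2,"rx":0,"ry":0,"rz":0,"jaw":0},
  {"x":164,"y":70,"z":-2,"rx":0,"ry":0,"rz":0,"jaw":0},
  {"x":164,"y":73,"z":-2,"rx":0,"ry":0,"rz":0,"jaw":0},
  {"x":164,"y":75,"z":-2,"rx":0,"ry":0,"rz":0,"jaw":0},
  {"x":164,"y":75,"z":-2,"rx":0,"ry":0,"rz":0,"jaw":0},
])

```text
time: 10.25
ee_pos: [0.4867, -0.2643, 0.0581]
ee_rot: [0.391, -0.589, 0.589, -0.393]
contact_force: [-14.1, 7.5, 46.0]
opening: 0.0005
```

Emit:
step_arm([
  {"x":0,"y":-2,"z":0,"rx":0,"ry":0,"rz":0,"jaw":0},
  {"x":0,"y":-20,"z":0,"rx":0,"ry":0,"rz":0,"jaw":0},
  {"x":0,"y":-50,"z":0,"rx":0,"ry":0,"rz":0,"jaw":0},
  {"x":-30,"y":-75,"z":0,"rx":0,"ry":0,"rz":0,"jaw":0},
  {"x":-65,"y":-80,"z":0,"rx":0,"ry":0,"rz":0,"jaw":0},
  {"x":-100,"y":-80,"z":0,"rx":0,"ry":0,"rz":0,"jaw":0},
  {"x":-135,"y":-85,"z":0,"rx":0,"ry":0,"rz":0,"jaw":0},
  {"x":-165,"y":-90,"z":0,"rx":0,"ry":0,"rz":0,"jaw":0},
  {"x":-200,"y":-100,"z":0,"rx":0,"ry":0,"rz":0,"jaw":0},
  {"x":-230,"y":-110,"z":0,"rx":0,"ry":0,"rz":0,"jaw":0},
  {"x":-230,"y":-110,"z":0,"rx":0,"ry":0,"rz":0,"jaw":0},
])

```text
time: 11.17
ee_pos: [0.5782, -0.0442, 0.1698]
ee_rot: [-0.392, 0.587, -0.587, 0.397]
contact_force: [0.1, 0.0, -0.1]
opening: 0.0004
```

```bash
python3 m2.py e side scene; python3 -c "
import cv2
p=cv2.imread('pics/side_e.png')[235:360,180:290];q=cv2.imread('pics/scene_e.png')[140:205,240:390]
import numpy as np
p=cv2.resize(p,(396,450));q=cv2.resize(q,(400,450));cv2.imwrite('pics/fin.png',np.hstack([p,q]))"
```

```text
11.1667 [ 0.57818167 -0.04417161  0.16982169] [ 0.11543701  0.02905018 -0.12117063]
side -111 26 [76.1 78.  79.4]
side -107 54 [46.9 59.5 78.2]
side -103 142 [46.1 56.6 64.4]
side -95 97 [46.  58.5 60.5]
side -90 112 [57.  58.6 60.1]
side -85 122 [57.3 58.6 60.4]
side -80 113 [57.1 58.9 60.3]
side -70 102 [57.1 58.4 60.1]
side 70 73 [55.8 58.7 60.4]
side 80 72 [57.3 58.8 60.3]
side 85 68 [57.3 58.7 60.7]
side 90 65 [57.2 58.5 60.4]
side 95 71 [57.5 59.1 65. ]
side 103 61 [64.1 69.1 73.4]
side 107 61 [70.3 74.6 78.9]
side 111 19 [75.2 77.  79.2]
((0.727752685546875, 0.0039215087890625), (201.91574096679688, 104.31824493408203), 89.93058013916016)
scene -111 10 [71.1 74.3 76.2]
scene -107 18 [67.  70.8 74.5]
scene -103 19 [60.7 66.  68.5]
scene -95 21 [54.4 56.1 59. ]
scene -90 27 [54.2 56.6 58.2]
scene -85 22 [54.9 56.6 58.4]
scene -80 24 [54.7 56.6 58.8]
scene -70 28 [52.5 56.  58. ]
scene 70 23 [55.6 57.1 58.5]
scene 80 27 [54.  56.4 58.4]
scene 85 30 [48.8 56.6 58.6]
scene 90 25 [54.5 56.9 57.9]
scene 95 18 [46.1 57.  59.7]
scene 103 25 [47.8 57.9 69.7]
scene 107 4 [70.1 75.3 76.4]
scene 111 1 [77.7 77.7 77.7]
((-0.19908523559570312, -0.20027923583984375), (111.1747055053711, 202.26222229003906), 0.4701651930809021)
```

View pics/fin.png

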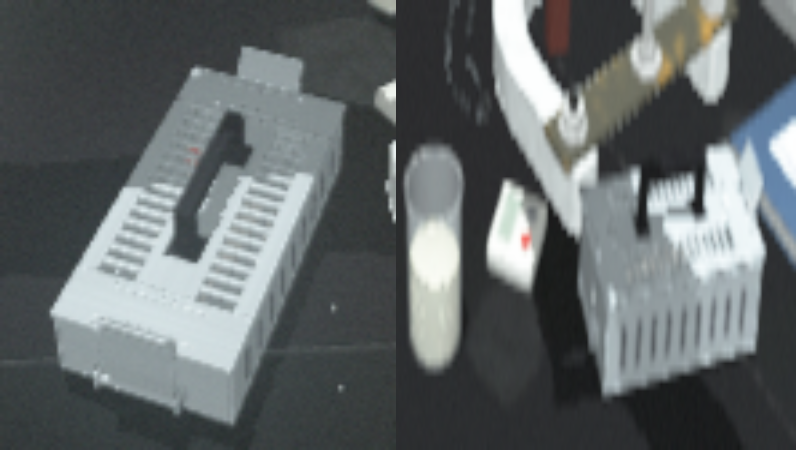

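Both ends read the same height, the lid is home, and the clips are upright over the plate. I'll hand in.

```bash
python3 -c "
from plant import *
print(sign_off())"
```

```text
the job is handed in; nothing more can be done
None
```

The lid is on the wash tray and clipped at both ends, and I handed the job in at about 11.3 s. I gripped it by the handle, laid it on the clips, let go, and pressed each end down with closed fingers (at least 28 N at the +y end, 46 N at the -y end).

**Height and fit:** In the last images both press pads read 58.6–58.7 mm in the side camera and 56.6 mm in the scene camera, against 58 mm when home. The two cameras differ by about 2 mm, which is within calibration. The lid was level, centred within 1 mm and in line within 0.01 rad.

**Clips:** Both looked sprung back over the plate, at their starting positions. I judged this from depth and the pictures, since the clip angle can't be read directly.

**Rest of the scene:** The gripper was clear and touching nothing. The beaker and timer looked undisturbed. I did not measure the bottle or marker again, but the arm never worked near them.

No check failed; one early move call was refused for missing keys and moved nothing.

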